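# Load the pack-drilling jig

### The arm

A 6-joint arm with a two-finger parallel gripper is mounted at the origin on the work surface; the furniture and walls round the work are solid. World frame = base frame: x ahead of the robot, y to its left, z up, the work surface at z = 0. Lengths are in m, angles in rad, forces in N, time in s.
With the tool pointing down it reaches from about 0.275 to 0.975 m from the base axis. Payload 8.4 kg.
Tool frame: the origin (TCP) lies between the finger pads; the fingertips stand 22 mm ahead of it and the grasp point (between the pads) lies 3 mm ahead of it (ctrl.tip_extent is the distance from the TCP to the fingertips, in m); z points along the fingers, y is the line along which they close (so a half turn about z gives the same grasp; the last joint's range is limited). The gripper opens to 92 mm and grips with 3 to 60 N. Pads are 20 mm wide; open, the fingers measure 128 mm over their backs; the gripper's body (75 mm by 189 mm) begins 69 mm behind the grasp point.
Start: joints at [-1.279, 0.353, 1.633, -0, 1.155, -0.002], TCP at [0.181, -0.598, 0.237] pointing down, gripper open.
Joint ranges: [-2.63, 2.63], [-0.92, 2.1], [0.06, 2.66], [-1.3, 4.44], [0, 2.69], [-3.02, 3.02]. Speed limits (rad/s): [2.22, 2.22, 2.79, 3.14, 3.14, 3.14].

### API

Orientations are given as a unit quaternion [x, y, z, w].
In Python, from rig import ctrl gives the robot as it stands.
- The arm moves only by the shell command python3 -m crank 'ROWS'. ROWS is JSON, a list of rows, each an object of numbers: "dx", "dy", "dz": the shift along the tool's x, y, z in mm; "ax", "ay", "az": the turn, a rotation vector about the tool's x, y, z in rad; "gripper": the closure in counts, from 0 (fully open) to 255 (shut). A call has 1 to 8 rows; each row is the pose to reach, as a shift and turn from the pose commanded when the call began, along the tool's axes at that moment; what a row does not reach only later rows make up. A row lasts 1/8 s, in which the tool goes at most 62.5 mm and 10.7 degrees, less where a joint would pass 70% of its speed; a pose out of reach is approached as far as the arm can. A call with a gripper value outside its range is refused whole. The fingers move at their own pace and stop on an object; the grip force is fixed at half the most. Time passes only in rows, so rows that repeat a pose let the fingers close. It gives the time, the measured TCP pose, the force, the opening and the grip force at its end, in the units of the state.
- ctrl.observe(): the state, without advancing time (a new reading comes with each control period).
- ctrl.get_image(name): name is "side" or "top" or "wrist"; returns the picture (400x640x3 uint8, red, green, blue); there is no depth.
- ctrl.calibration(name): a dict with "mtx" (3x3 intrinsics, pixels), "T" (4x4, takes a point from camera to world coordinates). Camera axes: x right, y down, z forward; pixel columns grow to the right and rows downward; lengths in m; the calibration is good to about 2 mm. The wrist camera is an equidistant fisheye: a pixel r from the principal point sees the ray r / f radians off the axis. A picture is of the moment at which its call begins: read the wrist's pose just before it. calibration takes no time and is no camera call; for the wrist camera it gives the pose at the moment of the call.
- ctrl.close_job(): hands the job in; it is judged then, once.
The state is a dict: "t": time; "joint_pos": joint angles; "joint_velocities": joint speeds; "tau": joint torques, N m; "position": TCP position; "tcp_rot": TCP orientation; "wrist_force": force on the tool from outside, world axes, zero at the start; "ft_torque": the same for the moment, N m; "width": opening from 0.0 (shut) to 1.0 (fully open); "gripper_force": force on a finger pad.
Only numpy, scipy, OpenCV 4.12 (cv2) and the standard library are available. Lean on these libraries where they do the work, as an engineer would, in place of code of your own. Each camera call takes 0.05 s, during which the arm holds its last target. There are 200 camera calls.

### The job

Make up a pack for drilling: draw the jig's end jaw back out of the way, then slide every plywood board that is there over the jig's two locating pins until its holes drop over them and it lies flat, and lay the steel template over the pins on top of the pack, bushes up. Last, push the jaw up until you feel it bear against the pack, let go, and leave the tape and the tin where they are.

Things in the scene. Friction and masses are not known exactly. Their poses are not given: they have to be found in the camera images.
- jig_bed (a point): A pack-drilling jig screwed to the table: a low steel foot 222 x 84 x 10 mm carrying an aluminium bed 124 x 30 mm whose flat top is 30 mm above the table. This point is the centre of the bed's top. x axis: the jig's long axis, away from the jaw; y across; z up. Two steel locating pins, 8 mm in diameter, stand upright on the bed at x = -42 and +42 mm (y = 0); they rise 50 mm above the bed and their last 4 mm taper to 4.4 mm.
- jaw (a joint): The sliding end jaw of the jig, at the jig's -x end; m. 0 = farthest in (jaw face 48 mm from the bed's centre, standing over the place where the boards must lie), grows as the jaw is drawn away from the bed along the jig's -x, to its stop at 0.053. It has no spring: it slides against about 3 N of friction and stays where it is left. Its face meets the end of a pack lying on the pins at about 0.012.
- jaw_grip (a point): Point in the black upright handle on the jaw, 94 mm above the table and 18 mm outward of the jaw's face. The handle is 16 mm along the jig's x, 30 mm along its y, and reaches from 58 to 112 mm above the table, with free space round it: it can be pinched from above. Axes as the jig's.
- board_1_mid (a point): One of up to four loose plywood boards (some may be absent), 120 x 38 mm, 8 to 12 mm thick (not all alike), flat on the table. Point: its centre, half-way up. x: its long axis; z up. Two through holes 10.5 mm wide at x = -42 and +42 mm; fits the pins either way round. 50 to 120 g. A fixed grinder, 262 mm tall, stands between boards and robot, out to about 0.43 m ahead of the robot.
- board_2_mid (a point): One of up to four loose plywood boards (some may be absent), 120 x 38 mm, 8 to 12 mm thick (not all alike), flat on the table. Point: its centre, half-way up. x: its long axis; z up. Two through holes 10.5 mm wide at x = -42 and +42 mm; fits the pins either way round. 50 to 120 g. A fixed grinder, 262 mm tall, stands between boards and robot, out to about 0.43 m ahead of the robot.
- board_3_mid (a point): One of up to four loose plywood boards (some may be absent), 120 x 38 mm, 8 to 12 mm thick (not all alike), flat on the table. Point: its centre, half-way up. x: its long axis; z up. Two through holes 10.5 mm wide at x = -42 and +42 mm; fits the pins either way round. 50 to 120 g. A fixed grinder, 262 mm tall, stands between boards and robot, out to about 0.43 m ahead of the robot.
- board_4_mid (a point): One of up to four loose plywood boards (some may be absent), 120 x 38 mm, 8 to 12 mm thick (not all alike), flat on the table. Point: its centre, half-way up. x: its long axis; z up. Two through holes 10.5 mm wide at x = -42 and +42 mm; fits the pins either way round. 50 to 120 g. A fixed grinder, 262 mm tall, stands between boards and robot, out to about 0.43 m ahead of the robot.
- template_mid (a point): The steel drilling template, loose, flat on the table: 120 x 38 mm like the boards but 7 mm thick, with eight small drill bushes in two rows on its upper face (1.8 mm proud) and the same two 10.5 mm through holes at x = -42 and +42 mm. This point is its centre, half-way up. x axis: its long axis; z up, out of the face with the bushes. It fits the pins either way round. 0.2 kg.
- masking_tape: Bystander: a roll of tape lying flat, 92 mm across, 24 mm high; origin at the centre of its underside.
- wax_tin: Bystander: a flat round tin, 78 mm across, 23 mm high; origin at the centre of its underside.
Things that resemble listed ones, but are neither listed nor needed, are in the scene too. What is shaped like the part that bears board_1_mid but purple is not meant.

How it is judged:
By the outcome, as a careful person would: the job done as asked, in the order asked, and still so for the second after the job is handed in, with the robot touching nothing.
Of board_1, board_2, board_3, board_4 only 2 to 4 are there at a start; the rules pass over those that are not, and their reading is None.
At some moment in a run one of board_1, board_2, board_3, board_4, template may be knocked a few centimetres aside while the robot is not near it.
It also fails if it takes over 210 s, if anything falls off the work surface, if the arm or the gripper's body presses on something with over 40 N, if the wrist force passes 120 N, or if a joint passes its speed limit or range.

## Working session

There is one attempt and no reset: what is moved stays moved. The work goes in short steps, Python scripts to look and compute and a shell command to move; the robot and the scene stay as the last step left them, time stands still between calls to the robot, and variables do not carry over. Pictures are saved under pics/ and viewed, at most 16 in all, crops included, and the job is handed in when it is done.

```bash
ls; mkdir -p pics; python3 - <<'E'
from rig import ctrl
import cv2,numpy as np
s=ctrl.observe();print({k:np.round(v,3) for k,v in s.items()})
for n in("top","side"):
    cv2.imwrite(f"pics/{n}0.png",ctrl.get_image(n)[:,:,::-1]);c=ctrl.calibration(n);print(n,np.round(c["mtx"],1).tolist(),np.round(c["T"],4).tolist())
E
```

```text
pics
{'t': np.float64(0.0), 'joint_pos': array([-1.279,  0.354,  1.634,  0.   ,  1.155, -0.002]), 'joint_velocities': array([-0.001, -0.001,  0.001,  0.001,  0.001,  0.   ]), 'tau': array([-1.0000e-03, -5.9384e+01, -3.3421e+01,  7.0000e-02,  2.4000e-02,
       -0.0000e+00]), 'position': array([ 0.181, -0.598,  0.236]), 'tcp_rot': array([ 0.989,  0.146, -0.   , -0.001]), 'wrist_force': array([-0.422, -0.599,  0.225]), 'ft_torque': array([0.016, 0.029, 0.018]), 'gripper_force': np.float64(0.0), 'width': np.float64(1.0)}
top [[421.7, 0.0, 319.3], [0.0, 421.7, 195.1], [0.0, 0.0, 1.0]] [[-0.0202, -0.989, 0.1465, 0.1837], [-0.9997, 0.0215, 0.0072, -0.0276], [-0.0103, -0.1463, -0.9892, 1.7104], [0.0, 0.0, 0.0, 1.0]]
side [[479.2, 0.0, 309.5], [0.0, 479.2, 196.3], [0.0, 0.0, 1.0]] [[-0.9953, -0.0565, 0.0781, 0.2806], [-0.0963, 0.6221, -0.777, 1.2998], [-0.0047, -0.7809, -0.6247, 1.1524], [0.0, 0.0, 0.0, 1.0]]
```

View pics/top0.png

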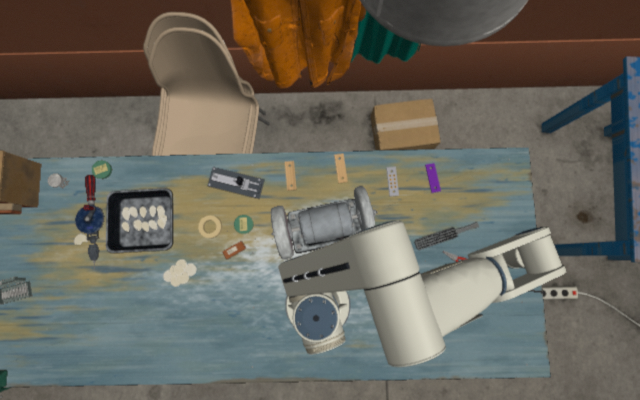

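View pics/side0.png

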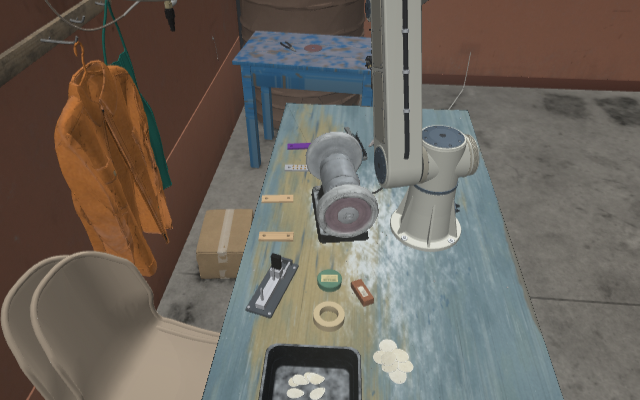

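The top view shows the jig around (237,182), with its black handle at its right or left end. Two boards are at (290,175) and (340,167), the template is at (392,180) and the purple decoy is at (433,178). The grinder is at (322,222), the tape at (209,226) and the tin at (244,224). I'll enlarge it to read exact points.

```bash
cat > h.py <<'E'
from rig import ctrl
import cv2,numpy as np
from scipy.spatial.transform import Rotation as R
def world(n,uv,z,c=None):
    c=c or ctrl.calibration(n);K,T=c["mtx"],c["T"];out=[]
    for u,v in uv:
        a=np.array([(u-K[0,2])/K[0,0],(v-K[1,2])/K[1,1]])
        if n=="wrist":
            r=np.linalg.norm(a);d=np.array([*(a/max(r,1e-9)*np.sin(r)),np.cos(r)])
        else: d=np.array([*a,1])
        d=T[:3,:3]@d;p=T[:3,3];out.append((p+d*(z-p[2])/d[2])[:3])
    return np.array(out)
def go(x,y,z,yaw=None,note=""):
    """print total shift (tool axes, mm) and az for pointing-down tool at x,y,z; yaw=world angle of tool x axis (mod pi)"""
    s=ctrl.observe();r=R.from_quat(s["tcp_rot"])
    d=r.inv().apply(np.array([x,y,z])-s["position"])*1000
    X=r.as_matrix()[:,0];cur=np.arctan2(X[1],X[0]);o=""
    if yaw is not None:
        da=(yaw-cur+np.pi/2)%np.pi-np.pi/2
        # tool z is down: world +yaw = -az
        t=R.from_euler('z',yaw if abs(((yaw-cur+np.pi)%(2*np.pi))-np.pi)<=np.pi/2 else yaw+np.pi)*R.from_euler('x',np.pi)
        o=np.round((r.inv()*t).as_rotvec(),3)
    print(note,"d",np.round(d,1),"rot",o,"q6",round(s["joint_pos"][5],2))
def snap(n,f,crop=None,k=1):
    c=ctrl.calibration(n);i=ctrl.get_image(n)[:,:,::-1]
    if crop: x0,y0,x1,y1=crop;i=i[y0:y1,x0:x1]
    cv2.imwrite("pics/"+f,cv2.resize(i,None,fx=k,fy=k,interpolation=cv2.INTER_CUBIC))
    return c
E
python3 - <<'E'
from h import *
snap("top","top1.png",(200,145,450,245),3.2)
E
```

```text
(no output)
```

View pics/top1.png

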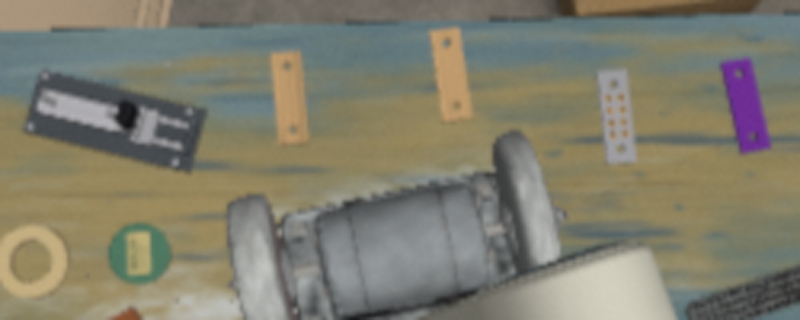

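```bash
python3 - <<'E'
from h import *
def f(l,z): return world("top",[(200+a/3.2,145+b/3.2) for a,b in l],z)
for n,l,z in [("b1",[(287,65),(292,130)],.01),("b2",[(447,42),(457,105)],.01),("T",[(615,85),(621,148)],.007),("foot",[(42,72),(205,108),(190,172),(27,132)],.01),("handle",[(127,115)],.1),("purple",[(739,73),(753,137)],.01)]:
    p=f(l,z);d=p[0]-p[1];print(n,np.round(p[:,:2].mean(0),4),"yaw",np.round(np.arctan2(d[1],d[0]),3),np.round(p[:,:2],3).tolist())
p=f([(42,72),(27,132),(205,108),(190,172)],.01);d=p[:2].mean(0)-p[2:].mean(0);print("jig yaw",np.arctan2(d[1],d[0]),np.linalg.norm(d))
E
```

```text
b1 [0.5198 0.1015] yaw 0.065 [[0.562, 0.104], [0.477, 0.099]]
b2 [ 0.5465 -0.1078] yaw 0.127 [[0.588, -0.102], [0.505, -0.113]]
T [ 0.4862 -0.3187] yaw 0.048 [[0.527, -0.317], [0.445, -0.321]]
foot [0.4941 0.3246] yaw 1.329 [[0.56, 0.421], [0.508, 0.21], [0.426, 0.229], [0.482, 0.438]]Traceback (most recent call last):
  File "<stdin>", line 4, in <module>
IndexError: index 1 is out of bounds for axis 0 with size 1
```

```bash
python3 - <<'E'
from h import *
go(.47,-.35,.42,.293); go(.48,0.1,.42); go(.48,.30,.38,1.319)
E
```

```text
d [ 348.5 -153.7 -183.8] rot [-0.001  0.     0.001] q6 -0.0
 d [ 488.4 -581.6 -183.4] rot  q6 -0.0
 d [ 546.3 -772.9 -143.2] rot [-1.000e-03 -1.000e-03 -1.025e+00] q6 -0.0
```

```bash
python3 -m crank '[{"dx":20,"dy":0,"dz":-58},{"dx":55,"dy":-15,"dz":-105},{"dx":100,"dy":-35,"dz":-140},{"dx":150,"dy":-60,"dz":-165},{"dx":205,"dy":-85,"dz":-180},{"dx":255,"dy":-110,"dz":-184},{"dx":305,"dy":-135,"dz":-184},{"dx":350,"dy":-155,"dz":-184}]'; python3 - <<'E'
from h import *
go(.50,.06,.42,.8); go(.48,.30,.38,1.319)
E
```

```text
d [ 496.  -537.5 -183.4] rot [-0.001 -0.    -0.506] q6 -0.0
 d [ 546.3 -772.9 -143.2] rot [-1.000e-03 -1.000e-03 -1.025e+00] q6 -0.0invalid input
```

```bash
python3 -m crank '[{"dx":20,"dy":0,"dz":-58,"ax":0,"ay":0,"az":0,"gripper":0},{"dx":55,"dy":-15,"dz":-105,"ax":0,"ay":0,"az":0,"gripper":0},{"dx":100,"dy":-35,"dz":-140,"ax":0,"ay":0,"az":0,"gripper":0},{"dx":150,"dy":-60,"dz":-165,"ax":0,"ay":0,"az":0,"gripper":0},{"dx":205,"dy":-85,"dz":-180,"ax":0,"ay":0,"az":0,"gripper":0},{"dx":255,"dy":-110,"dz":-184,"ax":0,"ay":0,"az":0,"gripper":0},{"dx":305,"dy":-135,"dz":-184,"ax":0,"ay":0,"az":0,"gripper":0},{"dx":350,"dy":-155,"dz":-184,"ax":0,"ay":0,"az":0,"gripper":0}]'; python3 - <<'E'
from h import *
go(.50,.06,.42,.8); go(.48,.30,.38,1.319)
E
```

```text
t: 1.15
position: [0.4723, -0.3468, 0.4206]
tcp_rot: [0.989, 0.147, 0.0, -0.0]
wrist_force: [-0.0, 0.9, -1.2]
width: 1.001
gripper_force: 0.0
 d [ 144.6 -381.3    0.6] rot [-0.    -0.    -0.506] q6 0.64
 d [ 195.  -616.8   40.6] rot [ 0.    -0.    -1.025] q6 0.64
```

```bash
python3 -m crank '[{"dx":18,"dy":-48,"dz":0,"ax":0,"ay":0,"az":-0.06,"gripper":0},{"dx":36,"dy":-98,"dz":0,"ax":0,"ay":0,"az":-0.16,"gripper":0},{"dx":54,"dy":-148,"dz":0,"ax":0,"ay":0,"az":-0.28,"gripper":0},{"dx":72,"dy":-198,"dz":0,"ax":0,"ay":0,"az":-0.4,"gripper":0},{"dx":92,"dy":-252,"dz":0,"ax":0,"ay":0,"az":-0.5,"gripper":0},{"dx":110,"dy":-306,"dz":0,"ax":0,"ay":0,"az":-0.6,"gripper":0},{"dx":126,"dy":-360,"dz":0,"ax":0,"ay":0,"az":-0.7,"gripper":0},{"dx":142,"dy":-414,"dz":0,"ax":0,"ay":0,"az":-0.8,"gripper":0}]'; python3 - <<'E'
from h import *
go(.48,.30,.34,1.319)
E
```

```text
t: 2.15
position: [0.4867, 0.0907, 0.4205]
tcp_rot: [0.853, 0.521, 0.0, 0.0]
wrist_force: [0.7, -0.1, 0.5]
width: 1.001
gripper_force: 0.0
 d [ 183.2 -101.5   80.5] rot [ 0.     0.    -0.222] q6 0.65
```

```bash
python3 -m crank '[{"dx":35,"dy":-19,"dz":15,"ax":0,"ay":0,"az":-0.06,"gripper":0},{"dx":80,"dy":-44,"dz":35,"ax":0,"ay":0,"az":-0.12,"gripper":0},{"dx":130,"dy":-72,"dz":57,"ax":0,"ay":0,"az":-0.18,"gripper":0},{"dx":170,"dy":-94,"dz":74,"ax":0,"ay":0,"az":-0.222,"gripper":0},{"dx":183,"dy":-101,"dz":80,"ax":0,"ay":0,"az":-0.222,"gripper":0},{"dx":183,"dy":-101,"dz":80,"ax":0,"ay":0,"az":-0.222,"gripper":0}]'; python3 - <<'E'
from h import *
c=snap("wrist","w0.png")
print(np.round(c["mtx"],1).tolist(),np.round(c["T"],4).tolist());np.save("w0.npy",c["T"])
snap("top","top2.png",(200,145,450,295),3.2)
E
```

```text
t: 2.9
position: [0.4812, 0.2979, 0.3401]
tcp_rot: [0.791, 0.612, -0.001, 0.0]
wrist_force: [0.3, -0.4, -0.4]
width: 1.001
gripper_force: 0.0
[[309.7, 0.0, 315.7], [0.0, 309.7, 193.4], [0.0, 0.0, 1.0]] [[0.9678, -0.2415, -0.0713, 0.5012], [-0.2518, -0.9289, -0.2714, 0.3742], [-0.0007, 0.2807, -0.9598, 0.4867], [0.0, 0.0, 0.0, 1.0]]
```

View pics/w0.png

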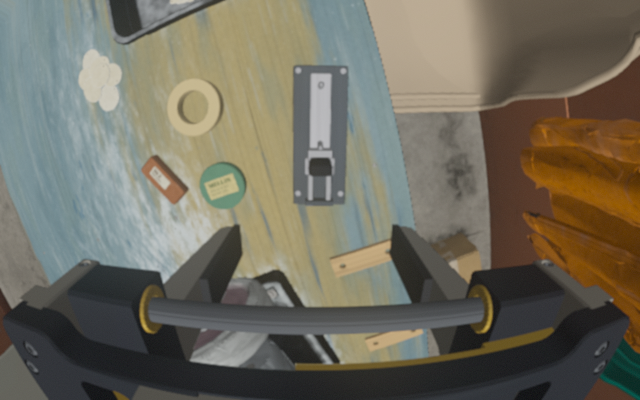

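View pics/top2.png

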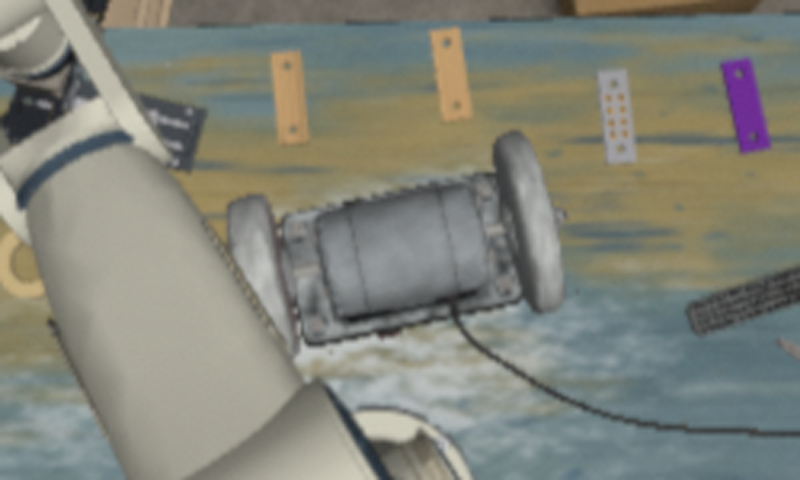

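The top view confirms that only two boards are present. In the wrist view the jig foot runs from (293,67) to (347,204), with pins near (320,86) and (321,144) and the handle near (320,165). I'll crop that area for exact pixels.

```bash
python3 - <<'E'
import cv2
i=cv2.imread("pics/w0.png")[55:215,270:370];cv2.imwrite("pics/w0c.png",cv2.resize(i,None,fx=3.75,fy=3.75,interpolation=cv2.INTER_CUBIC))
E
```

```text
(no output)
```

View pics/w0c.png

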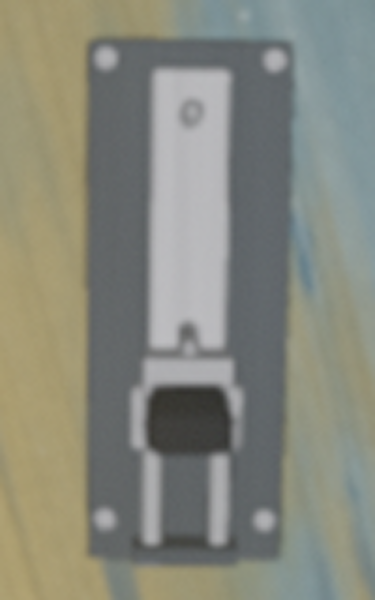

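```bash
python3 - <<'E'
from h import *
c=ctrl.calibration("wrist")
f=lambda l,z:world("wrist",[(270+a/3.75,55+b/3.75) for a,b in l],z,c)
bed=f([(153,68),(231,68),(226,350),(149,348)],.03)
ft=f([(88,40),(292,42),(280,557),(88,555)],.01)
for n,p in(("bed",bed),("foot",ft)):
    d=(p[0]+p[1]-p[2]-p[3])/2;print(n,p[:,:2].mean(0).round(4),"yaw",np.arctan2(d[1],d[0]).round(4),"len",np.linalg.norm(d).round(4),np.linalg.norm(p[0]-p[1]).round(4))
print("handle",f([(148,453),(231,453),(190,431)],.112).round(4).tolist())
print("pin tips",f([(192,104),(188,326)],.08).round(4).tolist(),"bases",f([(190,124)],.03).round(4).tolist())
print(ctrl.observe()["position"])
E
```

```text
bed [0.507  0.3639] yaw 1.3005 len 0.1114 0.0302
foot [0.4964 0.3258] yaw 1.3052 len 0.218 0.0825
handle [[0.4724, 0.291, 0.112], [0.4991, 0.2841, 0.112], [0.4878, 0.2947, 0.112]]
pin tips [[0.5164, 0.4003, 0.08], [0.4954, 0.3249, 0.08]] bases [[0.5155, 0.3962, 0.03]]
[0.48174254 0.29674645 0.34113602]
```

```bash
python3 - <<'E'
from h import *
go(.4878,.2942,.094,1.303)
E
```

```text
d [ -0.9   6.4 247.1] rot [0.001 0.    0.012] q6 0.81
```

```bash
python3 -m crank '[{"dx":0,"dy":3,"dz":50,"ax":0,"ay":0,"az":0.012,"gripper":0},{"dx":-1,"dy":6,"dz":105,"ax":0,"ay":0,"az":0.012,"gripper":0},{"dx":-1,"dy":6,"dz":160,"ax":0,"ay":0,"az":0.012,"gripper":0},{"dx":-1,"dy":6,"dz":205,"ax":0,"ay":0,"az":0.012,"gripper":0},{"dx":-1,"dy":6,"dz":240,"ax":0,"ay":0,"az":0.012,"gripper":0},{"dx":-1,"dy":6,"dz":247,"ax":0,"ay":0,"az":0.012,"gripper":0},{"dx":-1,"dy":6,"dz":247,"ax":0,"ay":0,"az":0.012,"gripper":200},{"dx":-1,"dy":6,"dz":247,"ax":0,"ay":0,"az":0.012,"gripper":200}]'
python3 -m crank '[{"dx":0,"dy":0,"dz":0,"ax":0,"ay":0,"az":0,"gripper":200},{"dx":0,"dy":0,"dz":0,"ax":0,"ay":0,"az":0,"gripper":200},{"dx":0,"dy":0,"dz":0,"ax":0,"ay":0,"az":0,"gripper":200},{"dx":0,"dy":0,"dz":0,"ax":0,"ay":0,"az":0,"gripper":200}]'
```

```text
t: 4.0
position: [0.4882, 0.2957, 0.0955]
tcp_rot: [0.795, 0.606, 0.001, 0.0]
wrist_force: [-0.2, -0.9, 0.7]
width: 0.803
gripper_force: 0.0
t: 4.5
position: [0.4869, 0.2954, 0.0936]
tcp_rot: [0.795, 0.607, -0.0, -0.0]
wrist_force: [-0.6, -0.7, -0.3]
width: 0.369
gripper_force: 0.0
```

```bash
python3 -m crank '[{"dx":0,"dy":0,"dz":0,"ax":0,"ay":0,"az":0,"gripper":200},{"dx":0,"dy":0,"dz":0,"ax":0,"ay":0,"az":0,"gripper":200},{"dx":0,"dy":0,"dz":0,"ax":0,"ay":0,"az":0,"gripper":200},{"dx":-8,"dy":0,"dz":0,"ax":0,"ay":0,"az":0,"gripper":200},{"dx":-16,"dy":0,"dz":0,"ax":0,"ay":0,"az":0,"gripper":200},{"dx":-24,"dy":0,"dz":0,"ax":0,"ay":0,"az":0,"gripper":200},{"dx":-32,"dy":0,"dz":0,"ax":0,"ay":0,"az":0,"gripper":200},{"dx":-38,"dy":0,"dz":0,"ax":0,"ay":0,"az":0,"gripper":200}]'
```

```text
t: 5.5
position: [0.4763, 0.259, 0.0935]
tcp_rot: [0.795, 0.607, -0.0, -0.001]
wrist_force: [-3.7, 4.3, 1.6]
width: 0.327
gripper_force: 30.0
```

```bash
python3 -m crank '[{"dx":-3,"dy":0,"dz":0,"ax":0,"ay":0,"az":0,"gripper":200},{"dx":-6,"dy":0,"dz":0,"ax":0,"ay":0,"az":0,"gripper":200},{"dx":-8,"dy":0,"dz":0,"ax":0,"ay":0,"az":0,"gripper":200},{"dx":-8,"dy":0,"dz":0,"ax":0,"ay":0,"az":0,"gripper":200}]'
```

```text
t: 6.0
position: [0.4742, 0.2512, 0.0935]
tcp_rot: [0.795, 0.607, -0.0, -0.0]
wrist_force: [-4.7, 2.5, 2.5]
width: 0.327
gripper_force: 30.0
```

```bash
python3 -m crank '[{"dx":-3,"dy":0,"dz":0,"ax":0,"ay":0,"az":0,"gripper":200},{"dx":-6,"dy":0,"dz":0,"ax":0,"ay":0,"az":0,"gripper":200},{"dx":-9,"dy":0,"dz":0,"ax":0,"ay":0,"az":0,"gripper":200},{"dx":-9,"dy":0,"dz":0,"ax":0,"ay":0,"az":0,"gripper":200}]'
```

```text
t: 6.5
position: [0.4724, 0.2446, 0.0936]
tcp_rot: [0.795, 0.606, 0.001, -0.001]
wrist_force: [-3.8, 15.7, -2.9]
width: 0.328
gripper_force: 30.0
```

```bash
python3 -m crank '[{"dx":2,"dy":0,"dz":0,"ax":0,"ay":0,"az":0,"gripper":200},{"dx":2,"dy":0,"dz":0,"ax":0,"ay":0,"az":0,"gripper":0},{"dx":2,"dy":0,"dz":0,"ax":0,"ay":0,"az":0,"gripper":0},{"dx":2,"dy":0,"dz":0,"ax":0,"ay":0,"az":0,"gripper":0},{"dx":2,"dy":0,"dz":-20,"ax":0,"ay":0,"az":0,"gripper":0},{"dx":2,"dy":0,"dz":-60,"ax":0,"ay":0,"az":0,"gripper":0},{"dx":20,"dy":0,"dz":-110,"ax":0,"ay":0,"az":0,"gripper":0},{"dx":40,"dy":0,"dz":-135,"ax":0,"ay":0,"az":0,"gripper":0}]'
python3 -m crank '[{"dx":10,"dy":0,"dz":0,"ax":0,"ay":0,"az":0,"gripper":0},{"dx":10,"dy":0,"dz":0,"ax":0,"ay":0,"az":0,"gripper":0},{"dx":10,"dy":0,"dz":0,"ax":0,"ay":0,"az":0,"gripper":0}]'
python3 - <<'E'
from h import *
c=snap("wrist","w1.png",(240,60,400,310),2.4);np.save("w1.npy",c["T"])
E
```

```text
t: 7.5
position: [0.4841, 0.2814, 0.2315]
tcp_rot: [0.795, 0.606, 0.002, 0.0]
wrist_force: [0.3, 0.4, -1.1]
width: 0.997
gripper_force: 0.0
t: 7.88
position: [0.4847, 0.2895, 0.2269]
tcp_rot: [0.795, 0.607, -0.002, -0.0]
wrist_force: [-0.4, 0.2, 0.1]
width: 1.0
gripper_force: 0.0
```

View pics/w1.png

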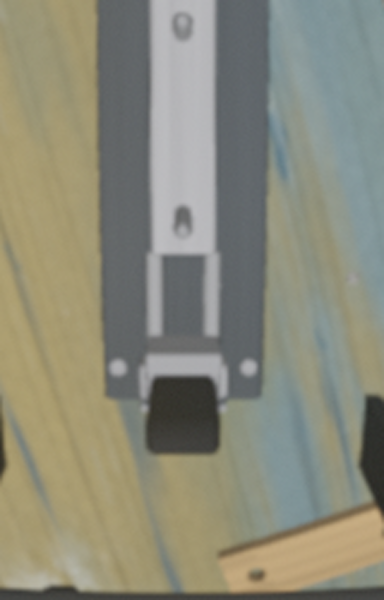

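```bash
python3 - <<'E'
from h import *
c={"mtx":ctrl.calibration("wrist")["mtx"],"T":np.load("w1.npy")}
f=lambda l,z:world("wrist",[(240+a/2.4,60+b/2.4) for a,b in l],z,c)
for n,p in(("base",f([(182,32),(182,214)],.03)),("tip",f([(182.5,19.5),(182.5,230.5)],.08))):
    d=p[0]-p[1];print(n,p.round(4).tolist(),p.mean(0).round(4),np.arctan2(d[1],d[0]),np.linalg.norm(d))
p=f([(150,253),(216,253)],.03);m=p.mean(0);print(p.round(4),m[:2]+.062*np.array([np.cos(1.297),np.sin(1.297)]))
p=f([(222,552),(375,505)],.01);print("b1 edge",p.round(4).tolist()); print(f([(257,575)],.01))
E
```

```text
base [[0.5147, 0.3998, 0.03], [0.4923, 0.3182, 0.03]] [0.5035 0.359  0.03  ] 1.3035852793838956 0.08453520279978503
tip [[0.5149, 0.3996, 0.08], [0.4928, 0.3187, 0.08]] [0.5038 0.3591 0.08  ] 1.3036603745963833 0.08388955163889188
[[0.4729 0.3043 0.03  ]
 [0.5029 0.2961 0.03  ]] [0.50467601 0.35993026]
b1 edge [[0.4625, 0.121, 0.01], [0.5552, 0.1265, 0.01]]
[[0.47852692 0.09876627 0.01      ]]
```

```bash
python3 - <<'E'
from h import *
go(.52,.1015,.26,.065)
E
```

```text
d [-172.2   83.5  -32.7] rot [-0.     0.003  1.239] q6 0.8
```

```bash
python3 -m crank '[{"dx":-10,"dy":5,"dz":-15,"ax":0,"ay":0,"az":0.1,"gripper":0},{"dx":-35,"dy":17,"dz":-33,"ax":0,"ay":0,"az":0.26,"gripper":0},{"dx":-60,"dy":29,"dz":-33,"ax":0,"ay":0,"az":0.43,"gripper":0},{"dx":-85,"dy":41,"dz":-33,"ax":0,"ay":0,"az":0.6,"gripper":0},{"dx":-110,"dy":53,"dz":-33,"ax":0,"ay":0,"az":0.77,"gripper":0},{"dx":-135,"dy":65,"dz":-33,"ax":0,"ay":0,"az":0.94,"gripper":0},{"dx":-155,"dy":75,"dz":-33,"ax":0,"ay":0,"az":1.1,"gripper":0},{"dx":-172,"dy":83,"dz":-33,"ax":0,"ay":0.003,"az":1.239,"gripper":0}]'
python3 -m crank '[{"dx":0,"dy":0,"dz":10,"ax":0,"ay":0,"az":0,"gripper":0},{"dx":0,"dy":0,"dz":10,"ax":0,"ay":0,"az":0,"gripper":0},{"dx":0,"dy":0,"dz":10,"ax":0,"ay":0,"az":0,"gripper":0}]'
python3 - <<'E'
from h import *
c=snap("wrist","w2.png",(220,100,420,320),2.6);np.save("w2.npy",c["T"])
go(.52,.1015,.26,.065)
E
```

```text
t: 8.93
position: [0.5199, 0.1013, 0.2607]
tcp_rot: [1.0, 0.03, 0.0, -0.001]
wrist_force: [-0.4, -0.2, 0.3]
width: 0.997
gripper_force: 0.0
t: 9.3
position: [0.5201, 0.1033, 0.2512]
tcp_rot: [0.999, 0.034, 0.001, -0.001]
wrist_force: [-0.1, 0.6, 1.0]
width: 0.997
gripper_force: 0.0
 d [-0.3  1.8 -8.6] rot [-0.002 -0.002  0.002] q6 1.7
```

View pics/w2.png

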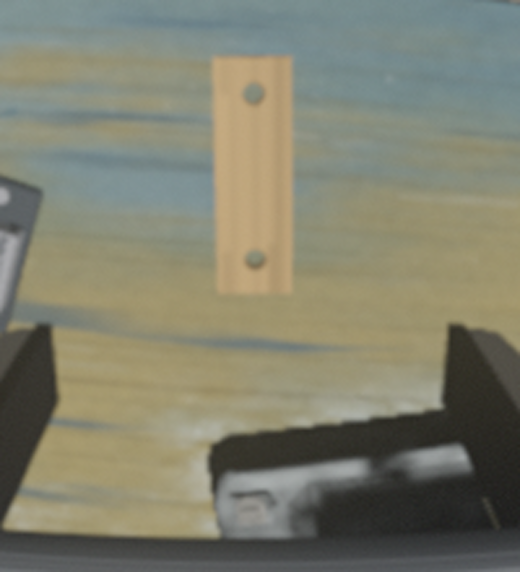

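```bash
cat >> h.py <<'E'
def board(fn,off,k,holes,corners,z):
    c={"mtx":ctrl.calibration("wrist")["mtx"],"T":np.load(fn)}
    f=lambda l:world("wrist",[(off[0]+a/k,off[1]+b/k) for a,b in l],z,c)
    h=f(holes);d=h[0]-h[1];y=np.arctan2(d[1],d[0]);p=f(corners)
    print("holes mid",h.mean(0).round(4),"yaw",y.round(4),"dist",np.linalg.norm(d).round(4),"corners mid",p.mean(0).round(4),"L",np.linalg.norm(p[0]-p[3]).round(4),"W",np.linalg.norm(p[0]-p[1]).round(4))
    return h.mean(0),y
E
python3 - <<'E'
from h import *
for z in(.008,.01,.012): m,y=board("w2.npy",(220,100),2.6,[(254,93),(255,260)],[(212.5,57),(293,57),(293,293),(217,293)],z)
for i in range(3):print(ctrl.observe()["position"].round(4))
go(m[0],m[1],.026,y)
E
```

```text
holes mid [0.5191 0.1006 0.008 ] yaw 0.0744 dist 0.0846 corners mid [0.519  0.1009 0.008 ] L 0.12 W 0.0387
holes mid [0.5196 0.1007 0.01  ] yaw 0.0744 dist 0.0841 corners mid [0.5194 0.1009 0.01  ] L 0.1194 W 0.0385
holes mid [0.52   0.1007 0.012 ] yaw 0.0744 dist 0.0837 corners mid [0.5198 0.101  0.012 ] L 0.1187 W 0.0383
[0.5202 0.1033 0.2514]
[0.5202 0.1033 0.2514]
[0.5202 0.1033 0.2514]
 d [ -0.9   3.  225.4] rot [-0.002 -0.002 -0.008] q6 1.7
```

```bash
python3 -m crank '[{"dx":0,"dy":2,"dz":50,"ax":0,"ay":0,"az":-0.009,"gripper":0},{"dx":0,"dy":2,"dz":105,"ax":0,"ay":0,"az":-0.009,"gripper":0},{"dx":0,"dy":2,"dz":155,"ax":0,"ay":0,"az":-0.009,"gripper":0},{"dx":0,"dy":2,"dz":190,"ax":0,"ay":0,"az":-0.009,"gripper":0},{"dx":0,"dy":2,"dz":200,"ax":0,"ay":0,"az":-0.009,"gripper":0},{"dx":0,"dy":2,"dz":200,"ax":0,"ay":0,"az":-0.009,"gripper":0},{"dx":0,"dy":2,"dz":200,"ax":0,"ay":0,"az":-0.009,"gripper":0}]'
python3 - <<'E'
from h import *
P=[]
for i in range(4):P.append(ctrl.observe()["position"]);ctrl.get_image("wrist")
print(np.round(P,4));go(.5195,.1007,.0245,.0744)
E
```

```text
t: 10.22
position: [0.5221, 0.1014, 0.053]
tcp_rot: [0.999, 0.037, 0.002, -0.001]
wrist_force: [-0.6, -0.2, -0.2]
width: 1.001
gripper_force: 0.0
[[0.5221 0.1014 0.053 ]
 [0.5221 0.1014 0.0531]
 [0.5219 0.1013 0.053 ]
 [0.5218 0.1013 0.0529]]
 d [-2.2  0.4 28.1] rot [-0.002 -0.004 -0.001] q6 1.68
```

```bash
python3 -m crank '[{"dx":-2,"dy":0.4,"dz":15,"ax":0,"ay":0,"az":0,"gripper":0},{"dx":-2,"dy":0.4,"dz":25,"ax":0,"ay":0,"az":0,"gripper":0},{"dx":-2,"dy":0.4,"dz":28,"ax":0,"ay":0,"az":0,"gripper":0},{"dx":-2,"dy":0.4,"dz":28,"ax":0,"ay":0,"az":0,"gripper":0},{"dx":-2,"dy":0.4,"dz":28,"ax":0,"ay":0,"az":0,"gripper":0}]'
```

```text
t: 11.05
position: [0.5191, 0.1006, 0.0235]
tcp_rot: [0.999, 0.037, 0.001, -0.001]
wrist_force: [-0.6, -0.1, 0.7]
width: 1.001
gripper_force: 0.0
```

```bash
python3 -m crank '[{"dx":0,"dy":0,"dz":0,"ax":0,"ay":0,"az":0,"gripper":200},{"dx":0,"dy":0,"dz":0,"ax":0,"ay":0,"az":0,"gripper":200},{"dx":0,"dy":0,"dz":0,"ax":0,"ay":0,"az":0,"gripper":200},{"dx":0,"dy":0,"dz":0,"ax":0,"ay":0,"az":0,"gripper":200},{"dx":0,"dy":0,"dz":0,"ax":0,"ay":0,"az":0,"gripper":200},{"dx":0,"dy":0,"dz":0,"ax":0,"ay":0,"az":0,"gripper":200},{"dx":0,"dy":0,"dz":0,"ax":0,"ay":0,"az":0,"gripper":200}]'
python3 - <<'E'
from h import *
s=ctrl.observe();print(s["position"],R.from_quat(s["tcp_rot"]).as_matrix()[:,0])
E
```

```text
t: 11.92
position: [0.519, 0.1006, 0.0236]
tcp_rot: [0.999, 0.037, 0.001, -0.001]
wrist_force: [0.4, -1.0, 0.5]
width: 0.407
gripper_force: 30.0
[0.51903446 0.10059503 0.02359891] [0.99727788 0.07369855 0.00231435]
```

```bash
python3 -m crank '[{"dx":0,"dy":0,"dz":-20,"ax":0,"ay":0,"az":0,"gripper":200},{"dx":0,"dy":0,"dz":-60,"ax":0,"ay":0,"az":0,"gripper":200},{"dx":0,"dy":0,"dz":-115,"ax":0,"ay":0,"az":0,"gripper":200},{"dx":0,"dy":0,"dz":-170,"ax":0,"ay":0,"az":0,"gripper":200},{"dx":0,"dy":-20,"dz":-215,"ax":0,"ay":0,"az":-0.08,"gripper":200},{"dx":0,"dy":-60,"dz":-225,"ax":0,"ay":0,"az":-0.2,"gripper":200},{"dx":0,"dy":-105,"dz":-225,"ax":0,"ay":0,"az":-0.35,"gripper":200},{"dx":0,"dy":-150,"dz":-225,"ax":0,"ay":0,"az":-0.5,"gripper":200}]'
python3 - <<'E'
from h import *
go(.5037,.3586,.15,1.303)
E
```

```text
t: 12.92
position: [0.5072, 0.251, 0.2491]
tcp_rot: [0.958, 0.285, 0.002, -0.001]
wrist_force: [0.2, -0.2, 0.2]
width: 0.405
gripper_force: 30.0
 d [ 55.6 -92.   99.3] rot [ 0.001 -0.003 -0.725] q6 1.45
```

```bash
python3 -m crank '[{"dx":15,"dy":-25,"dz":0,"ax":0,"ay":0,"az":-0.15,"gripper":200},{"dx":32,"dy":-54,"dz":0,"ax":0,"ay":0,"az":-0.32,"gripper":200},{"dx":48,"dy":-80,"dz":0,"ax":0,"ay":0,"az":-0.5,"gripper":200},{"dx":55,"dy":-92,"dz":20,"ax":0,"ay":0,"az":-0.66,"gripper":200},{"dx":55,"dy":-92,"dz":60,"ax":0,"ay":0,"az":-0.725,"gripper":200},{"dx":55,"dy":-92,"dz":95,"ax":0,"ay":0,"az":-0.725,"gripper":200},{"dx":55,"dy":-92,"dz":105,"ax":0,"ay":0,"az":-0.725,"gripper":200},{"dx":55,"dy":-92,"dz":105,"ax":0,"ay":0,"az":-0.725,"gripper":200}]'
python3 -m crank '[{"dx":0,"dy":0,"dz":0,"ax":0,"ay":0,"az":0,"gripper":200},{"dx":0,"dy":0,"dz":0,"ax":0,"ay":0,"az":0,"gripper":200}]'
python3 - <<'E'
from h import *
go(.5037,.3586,.11,1.303)
c=snap("wrist","w3.png",(220,60,420,310),2.4);np.save("w3.npy",c["T"])
E
```

```text
t: 13.92
position: [0.5039, 0.357, 0.144]
tcp_rot: [0.796, 0.605, 0.001, -0.0]
wrist_force: [-0.2, 0.2, -0.3]
width: 0.409
gripper_force: 30.0
t: 14.18
position: [0.5046, 0.3575, 0.1454]
tcp_rot: [0.796, 0.605, 0.003, -0.0]
wrist_force: [-0.0, 0.4, -0.4]
width: 0.408
gripper_force: 30.0
 d [ 0.7 -1.3 35.4] rot [ 0.003 -0.004 -0.004] q6 0.89
```

View pics/w3.png

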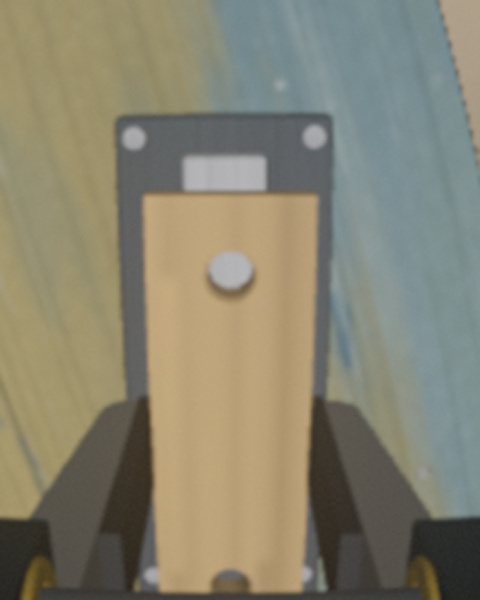

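```bash
python3 -m crank '[{"dx":0.7,"dy":-1.2,"dz":12,"ax":0.003,"ay":-0.004,"az":-0.004,"gripper":200},{"dx":0.7,"dy":-1.2,"dz":25,"ax":0.003,"ay":-0.004,"az":-0.004,"gripper":200},{"dx":0.7,"dy":-1.2,"dz":34,"ax":0.003,"ay":-0.004,"az":-0.004,"gripper":200},{"dx":0.7,"dy":-1.2,"dz":34,"ax":0.003,"ay":-0.004,"az":-0.004,"gripper":200},{"dx":0.7,"dy":-1.2,"dz":34,"ax":0.003,"ay":-0.004,"az":-0.004,"gripper":200}]'
python3 - <<'E'
from h import *
go(.5037,.3586,.11,1.303)
E
```

```text
t: 14.85
position: [0.5032, 0.3582, 0.11]
tcp_rot: [0.795, 0.606, -0.001, -0.0]
wrist_force: [-0.7, 0.6, -1.1]
width: 0.406
gripper_force: 30.0
 d [0.5 0.4 0. ] rot [-0.001  0.002 -0.   ] q6 0.88
```

Within half a millimetre. Going down.

```bash
python3 -m crank '[{"dx":0.4,"dy":0.3,"dz":5,"ax":0,"ay":0,"az":0,"gripper":200},{"dx":0.4,"dy":0.3,"dz":12,"ax":0,"ay":0,"az":0,"gripper":200},{"dx":0.4,"dy":0.3,"dz":20,"ax":0,"ay":0,"az":0,"gripper":200},{"dx":0.4,"dy":0.3,"dz":28,"ax":0,"ay":0,"az":0,"gripper":200},{"dx":0.4,"dy":0.3,"dz":28,"ax":0,"ay":0,"az":0,"gripper":200}]'
```

```text
t: 15.48
position: [0.503, 0.3581, 0.0811]
tcp_rot: [0.795, 0.606, -0.002, -0.0]
wrist_force: [-0.8, -0.0, -0.7]
width: 0.409
gripper_force: 30.0
```

```bash
python3 -m crank '[{"dx":0.4,"dy":0.4,"dz":10,"ax":0,"ay":0,"az":0,"gripper":200},{"dx":0.4,"dy":0.4,"dz":20,"ax":0,"ay":0,"az":0,"gripper":200},{"dx":0.4,"dy":0.4,"dz":26,"ax":0,"ay":0,"az":0,"gripper":200},{"dx":0.4,"dy":0.4,"dz":27,"ax":0,"ay":0,"az":0,"gripper":200},{"dx":0.4,"dy":0.4,"dz":27,"ax":0,"ay":0,"az":0,"gripper":200}]'
```

```text
t: 16.1
position: [0.5039, 0.3587, 0.055]
tcp_rot: [0.795, 0.606, -0.001, -0.0]
wrist_force: [0.1, -0.5, -1.1]
width: 0.407
gripper_force: 30.0
```

```bash
python3 -m crank '[{"dx":0,"dy":0,"dz":0.6,"ax":0,"ay":0,"az":0,"gripper":60},{"dx":0,"dy":0,"dz":0.6,"ax":0,"ay":0,"az":0,"gripper":60},{"dx":0,"dy":0,"dz":0.6,"ax":0,"ay":0,"az":0,"gripper":60},{"dx":0,"dy":0,"dz":-15,"ax":0,"ay":0,"az":0,"gripper":0},{"dx":0,"dy":0,"dz":-60,"ax":0,"ay":0,"az":0,"gripper":0},{"dx":0,"dy":0,"dz":-120,"ax":0,"ay":0,"az":0,"gripper":0},{"dx":0,"dy":0,"dz":-180,"ax":0,"ay":0,"az":0,"gripper":0},{"dx":-20,"dy":0,"dz":-225,"ax":0,"ay":0,"az":0,"gripper":0}]'
python3 - <<'E'
from h import *
snap("top","t3.png",(260,140,450,250),4)
go(.5465,-.1078,.28,.127)
E
```

```text
t: 17.1
position: [0.4995, 0.3405, 0.2843]
tcp_rot: [0.795, 0.607, 0.001, -0.0]
wrist_force: [0.6, 0.4, 0.4]
width: 0.997
gripper_force: 0.0
 d [-419.   162.5    8.7] rot [ 0.002 -0.008  1.176] q6 0.86
```

View pics/t3.png

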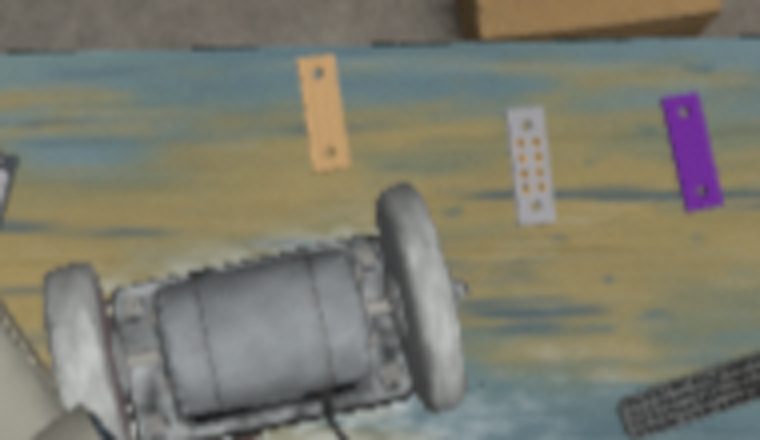

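The second board and the template haven't moved. I'll go above board 2.

```bash
python3 -m crank '[{"dx":-45,"dy":17,"dz":0,"ax":0,"ay":0,"az":0.1,"gripper":0},{"dx":-98,"dy":37,"dz":0,"ax":0,"ay":0,"az":0.26,"gripper":0},{"dx":-152,"dy":58,"dz":0,"ax":0,"ay":0,"az":0.42,"gripper":0},{"dx":-206,"dy":79,"dz":0,"ax":0,"ay":0,"az":0.58,"gripper":0},{"dx":-260,"dy":100,"dz":0,"ax":0,"ay":0,"az":0.74,"gripper":0},{"dx":-314,"dy":121,"dz":0,"ax":0,"ay":0,"az":0.9,"gripper":0},{"dx":-368,"dy":142,"dz":0,"ax":0,"ay":0,"az":1.05,"gripper":0},{"dx":-415,"dy":161,"dz":5,"ax":0,"ay":-0.005,"az":1.176,"gripper":0}]'
python3 -m crank '[{"dx":-4,"dy":0,"dz":30,"ax":0,"ay":0,"az":0,"gripper":0},{"dx":-4,"dy":0,"dz":30,"ax":0,"ay":0,"az":0,"gripper":0},{"dx":-4,"dy":0,"dz":30,"ax":0,"ay":0,"az":0,"gripper":0}]'
python3 - <<'E'
from h import *
c=snap("wrist","w4.png",(220,100,420,320),2.6);np.save("w4.npy",c["T"])
go(.5465,-.1078,.25,.127)
E
```

```text
t: 18.15
position: [0.5444, -0.1053, 0.2769]
tcp_rot: [0.998, 0.061, -0.002, 0.002]
wrist_force: [0.1, -0.3, 0.3]
width: 1.0
gripper_force: 0.0
t: 18.52
position: [0.5406, -0.1034, 0.2467]
tcp_rot: [0.998, 0.064, -0.002, 0.002]
wrist_force: [0.6, -0.1, 0.7]
width: 0.997
gripper_force: 0.0
 d [ 5.   5.2 -3. ] rot [0.004 0.004 0.001] q6 1.26
```

View pics/w4.png

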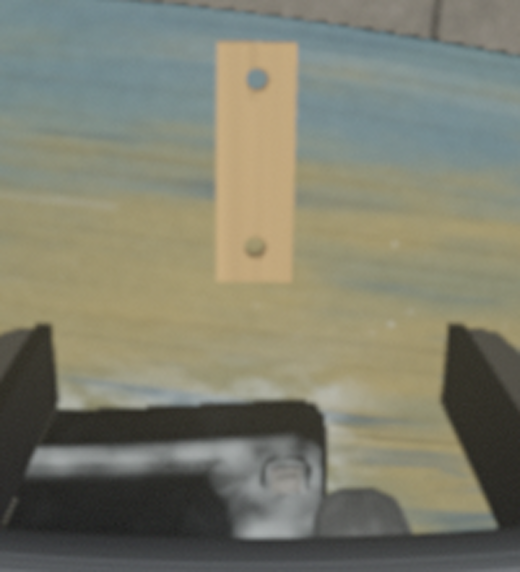

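```bash
python3 - <<'E'
from h import *
for z in(.008,.01,.012): m,y=board("w4.npy",(220,100),2.6,[(258,79),(255.5,247)],[(215,41),(299,41),(293,282),(216,282)],z)
go(.5466,-.1068,.055,.12)
go(m[0],m[1],.055,y)
E
```

```text
holes mid [ 0.5463 -0.1077  0.008 ] yaw 0.1149 dist 0.0836 corners mid [ 0.5461 -0.1073  0.008 ] L 0.1205 W 0.0398
holes mid [ 0.5466 -0.1076  0.01  ] yaw 0.1149 dist 0.0832 corners mid [ 0.5465 -0.1072  0.01  ] L 0.1198 W 0.0396
holes mid [ 0.547  -0.1076  0.012 ] yaw 0.1149 dist 0.0828 corners mid [ 0.5469 -0.1071  0.012 ] L 0.1192 W 0.0394
 d [  6.1   3.4 191.9] rot [0.004 0.004 0.008] q6 1.26
 d [  6.4   4.2 191.9] rot [0.004 0.004 0.013] q6 1.26
```

```bash
python3 -m crank '[{"dx":6,"dy":4,"dz":50,"ax":0.004,"ay":0.004,"az":0.012,"gripper":0},{"dx":6,"dy":4,"dz":105,"ax":0.004,"ay":0.004,"az":0.012,"gripper":0},{"dx":6,"dy":4,"dz":155,"ax":0.004,"ay":0.004,"az":0.012,"gripper":0},{"dx":6,"dy":4,"dz":185,"ax":0.004,"ay":0.004,"az":0.012,"gripper":0},{"dx":6,"dy":4,"dz":192,"ax":0.004,"ay":0.004,"az":0.012,"gripper":0},{"dx":6,"dy":4,"dz":192,"ax":0.004,"ay":0.004,"az":0.012,"gripper":0},{"dx":6,"dy":4,"dz":192,"ax":0.004,"ay":0.004,"az":0.012,"gripper":0}]'
python3 - <<'E'
from h import *
go(.5469,-.1075,.0245,.115)
E
```

```text
t: 19.45
position: [0.5469, -0.1079, 0.0552]
tcp_rot: [0.998, 0.057, 0.0, 0.0]
wrist_force: [0.2, 0.1, 0.3]
width: 1.001
gripper_force: 0.0
 d [-0.  -0.5 30.7] rot [ 0.001 -0.001  0.   ] q6 1.26
```

```bash
python3 -m crank '[{"dx":0,"dy":-0.4,"dz":15,"ax":0,"ay":0,"az":0,"gripper":0},{"dx":0,"dy":-0.4,"dz":26,"ax":0,"ay":0,"az":0,"gripper":0},{"dx":0,"dy":-0.4,"dz":30,"ax":0,"ay":0,"az":0,"gripper":0},{"dx":0,"dy":-0.4,"dz":30,"ax":0,"ay":0,"az":0,"gripper":0},{"dx":0,"dy":-0.4,"dz":30,"ax":0,"ay":0,"az":0,"gripper":0}]'
python3 -m crank '[{"dx":0,"dy":0,"dz":0,"ax":0,"ay":0,"az":0,"gripper":200},{"dx":0,"dy":0,"dz":0,"ax":0,"ay":0,"az":0,"gripper":200},{"dx":0,"dy":0,"dz":0,"ax":0,"ay":0,"az":0,"gripper":200},{"dx":0,"dy":0,"dz":0,"ax":0,"ay":0,"az":0,"gripper":200},{"dx":0,"dy":0,"dz":0,"ax":0,"ay":0,"az":0,"gripper":200},{"dx":0,"dy":0,"dz":0,"ax":0,"ay":0,"az":0,"gripper":200},{"dx":0,"dy":0,"dz":0,"ax":0,"ay":0,"az":0,"gripper":200}]'
```

```text
t: 20.08
position: [0.5456, -0.1075, 0.0234]
tcp_rot: [0.998, 0.057, -0.001, -0.0]
wrist_force: [-0.4, 0.1, 0.3]
width: 1.002
gripper_force: 0.0
t: 20.95
position: [0.5455, -0.1074, 0.0235]
tcp_rot: [0.998, 0.057, -0.001, -0.0]
wrist_force: [-1.0, 0.5, 1.2]
width: 0.41
gripper_force: 30.0
```

```bash
python3 -m crank '[{"dx":0,"dy":0,"dz":-20,"ax":0,"ay":0,"az":0,"gripper":200},{"dx":0,"dy":0,"dz":-60,"ax":0,"ay":0,"az":0,"gripper":200},{"dx":0,"dy":0,"dz":-115,"ax":0,"ay":0,"az":0,"gripper":200},{"dx":0,"dy":0,"dz":-170,"ax":0,"ay":0,"az":0,"gripper":200},{"dx":0,"dy":-20,"dz":-220,"ax":0,"ay":0,"az":-0.05,"gripper":200},{"dx":0,"dy":-60,"dz":-240,"ax":0,"ay":0,"az":-0.15,"gripper":200},{"dx":0,"dy":-110,"dz":-240,"ax":0,"ay":0,"az":-0.27,"gripper":200},{"dx":0,"dy":-165,"dz":-240,"ax":0,"ay":0,"az":-0.4,"gripper":200}]'
python3 - <<'E'
from h import *
go(.5035,.3578,.2,1.303)
E
```

```text
t: 21.95
position: [0.5268, 0.0576, 0.2641]
tcp_rot: [0.967, 0.256, -0.0, -0.0]
wrist_force: [0.8, 0.4, 0.3]
width: 0.405
gripper_force: 30.0
 d [ 128.4 -272.4   64.1] rot [-0.001  0.    -0.785] q6 1.16
```

```bash
python3 -m crank '[{"dx":20,"dy":-43,"dz":0,"ax":0,"ay":0,"az":-0.12,"gripper":200},{"dx":43,"dy":-92,"dz":0,"ax":0,"ay":0,"az":-0.27,"gripper":200},{"dx":66,"dy":-141,"dz":0,"ax":0,"ay":0,"az":-0.42,"gripper":200},{"dx":89,"dy":-190,"dz":0,"ax":0,"ay":0,"az":-0.57,"gripper":200},{"dx":110,"dy":-234,"dz":10,"ax":0,"ay":0,"az":-0.7,"gripper":200},{"dx":124,"dy":-262,"dz":35,"ax":0,"ay":0,"az":-0.78,"gripper":200},{"dx":128,"dy":-272,"dz":60,"ax":0,"ay":0,"az":-0.785,"gripper":200},{"dx":128,"dy":-272,"dz":64,"ax":0,"ay":0,"az":-0.785,"gripper":200}]'
python3 -m crank '[{"dx":0,"dy":0,"dz":40,"ax":0,"ay":0,"az":0,"gripper":200},{"dx":0,"dy":0,"dz":75,"ax":0,"ay":0,"az":0,"gripper":200},{"dx":0,"dy":0,"dz":85,"ax":0,"ay":0,"az":0,"gripper":200},{"dx":0,"dy":0,"dz":85,"ax":0,"ay":0,"az":0,"gripper":200},{"dx":0,"dy":0,"dz":85,"ax":0,"ay":0,"az":0,"gripper":200}]'
python3 - <<'E'
from h import *
go(.5035,.3578,.11,1.303)
E
```

```text
t: 22.95
position: [0.5031, 0.3562, 0.1977]
tcp_rot: [0.796, 0.606, -0.002, -0.001]
wrist_force: [-0.8, 0.3, -0.2]
width: 0.408
gripper_force: 30.0
t: 23.58
position: [0.5053, 0.3567, 0.1164]
tcp_rot: [0.796, 0.605, 0.001, -0.001]
wrist_force: [-0.2, 0.3, -0.6]
width: 0.406
gripper_force: 30.0
 d [ 0.6 -2.   6.4] rot [-0.    -0.001 -0.003] q6 0.88
```

```bash
python3 -m crank '[{"dx":0.6,"dy":-2,"dz":4,"ax":0,"ay":0,"az":-0.003,"gripper":200},{"dx":0.6,"dy":-2,"dz":7,"ax":0,"ay":0,"az":-0.003,"gripper":200},{"dx":0.6,"dy":-2,"dz":7,"ax":0,"ay":0,"az":-0.003,"gripper":200},{"dx":0.6,"dy":-2,"dz":7,"ax":0,"ay":0,"az":-0.003,"gripper":200}]'
python3 - <<'E'
from h import *
go(.5035,.3578,.11,1.303)
E
```

```text
t: 24.08
position: [0.5025, 0.3574, 0.1077]
tcp_rot: [0.795, 0.606, -0.001, -0.001]
wrist_force: [0.0, -0.2, -1.4]
width: 0.409
gripper_force: 30.0
 d [ 0.7  0.9 -2.3] rot [-0.002  0.    -0.   ] q6 0.88
```

```bash
python3 -m crank '[{"dx":0.6,"dy":0.8,"dz":3,"ax":0,"ay":0,"az":0,"gripper":200},{"dx":0.6,"dy":0.8,"dz":9,"ax":0,"ay":0,"az":0,"gripper":200},{"dx":0.6,"dy":0.8,"dz":18,"ax":0,"ay":0,"az":0,"gripper":200},{"dx":0.6,"dy":0.8,"dz":27,"ax":0,"ay":0,"az":0,"gripper":200},{"dx":0.6,"dy":0.8,"dz":36,"ax":0,"ay":0,"az":0,"gripper":200},{"dx":0.6,"dy":0.8,"dz":38,"ax":0,"ay":0,"az":0,"gripper":200}]'
```

```text
t: 24.82
position: [0.5031, 0.3577, 0.0688]
tcp_rot: [0.795, 0.606, -0.001, -0.001]
wrist_force: [-0.6, -0.0, 0.1]
width: 0.406
gripper_force: 30.0
```

```bash
python3 -m crank '[{"dx":0.3,"dy":0.1,"dz":2,"ax":0,"ay":0,"az":0,"gripper":200},{"dx":0.3,"dy":0.1,"dz":4,"ax":0,"ay":0,"az":0,"gripper":200},{"dx":0.3,"dy":0.1,"dz":4,"ax":0,"ay":0,"az":0,"gripper":200}]'
```

```text
t: 25.2
position: [0.5035, 0.3579, 0.0656]
tcp_rot: [0.795, 0.606, -0.001, -0.001]
wrist_force: [0.3, 0.8, -0.0]
width: 0.411
gripper_force: 30.0
```

```bash
python3 -m crank '[{"dx":0,"dy":0,"dz":1,"ax":0,"ay":0,"az":0,"gripper":200},{"dx":0,"dy":0,"dz":2,"ax":0,"ay":0,"az":0,"gripper":200},{"dx":0,"dy":0,"dz":2,"ax":0,"ay":0,"az":0,"gripper":200}]'
```

```text
t: 25.58
position: [0.5035, 0.358, 0.0636]
tcp_rot: [0.795, 0.606, -0.001, -0.001]
wrist_force: [0.2, 0.9, -1.4]
width: 0.41
gripper_force: 30.0
```

Near the seat; a drop of 2 mm at most is fine on the pins. Release and rise.

```bash
python3 -m crank '[{"dx":0,"dy":0,"dz":0.7,"ax":0,"ay":0,"az":0,"gripper":60},{"dx":0,"dy":0,"dz":0.7,"ax":0,"ay":0,"az":0,"gripper":60},{"dx":0,"dy":0,"dz":0.7,"ax":0,"ay":0,"az":0,"gripper":60},{"dx":0,"dy":0,"dz":-15,"ax":0,"ay":0,"az":0,"gripper":0},{"dx":0,"dy":0,"dz":-60,"ax":0,"ay":0,"az":0,"gripper":0},{"dx":0,"dy":0,"dz":-120,"ax":0,"ay":0,"az":0,"gripper":0},{"dx":-20,"dy":0,"dz":-175,"ax":0,"ay":0,"az":0,"gripper":0},{"dx":-40,"dy":0,"dz":-215,"ax":0,"ay":0,"az":0,"gripper":0}]'
python3 - <<'E'
from h import *
w=snap("wrist","w5.png",(220,60,420,310),2);t=snap("top","t5.png",(360,145,450,215),4)
a=cv2.imread("pics/w5.png");b=cv2.imread("pics/t5.png");o=np.zeros((500,770,3),np.uint8);o[:,:400]=a;o[:280,405:765]=b;cv2.imwrite("pics/c5.png",o)
go(.4862,-.3187,.28,.048)
E
```

```text
t: 26.58
position: [0.4936, 0.3193, 0.2826]
tcp_rot: [0.795, 0.606, 0.001, -0.0]
wrist_force: [-0.1, -0.8, -1.1]
width: 0.999
gripper_force: 0.0
 d [-617.4  161.     2.2] rot [ 0.    -0.008  1.254] q6 0.84
```

View pics/c5.png

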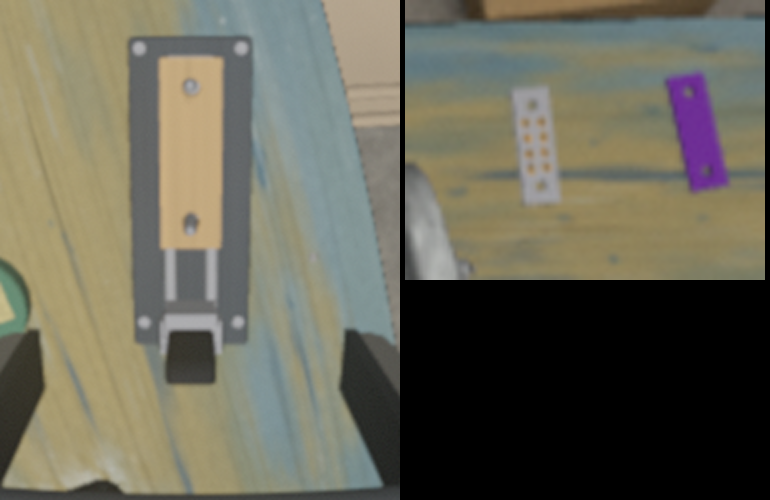

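Both boards lie flat over the pins at (190,88) and (190,222). The template hasn't moved and its bushes face up.

```bash
python3 -m crank '[{"dx":-40,"dy":10,"dz":-15,"ax":0,"ay":0,"az":0.08,"gripper":0},{"dx":-92,"dy":24,"dz":-30,"ax":0,"ay":0,"az":0.2,"gripper":0},{"dx":-146,"dy":38,"dz":-30,"ax":0,"ay":0,"az":0.32,"gripper":0},{"dx":-202,"dy":53,"dz":-30,"ax":0,"ay":0,"az":0.44,"gripper":0},{"dx":-258,"dy":67,"dz":-30,"ax":0,"ay":0,"az":0.56,"gripper":0},{"dx":-314,"dy":82,"dz":-30,"ax":0,"ay":0,"az":0.68,"gripper":0},{"dx":-370,"dy":97,"dz":-30,"ax":0,"ay":0,"az":0.8,"gripper":0},{"dx":-424,"dy":111,"dz":-30,"ax":0,"ay":0,"az":0.9,"gripper":0}]'
python3 - <<'E'
from h import *
go(.4862,-.3187,.25,.048)
E
```

```text
t: 27.68
position: [0.4878, -0.1206, 0.3088]
tcp_rot: [0.98, 0.198, -0.001, -0.0]
wrist_force: [0.6, 0.4, -0.4]
width: 1.002
gripper_force: 0.0
 d [-78.4 182.   58.8] rot [-0.     0.001  0.351] q6 0.93
```

```bash
python3 -m crank '[{"dx":-20,"dy":45,"dz":0,"ax":0,"ay":0,"az":0.1,"gripper":0},{"dx":-42,"dy":97,"dz":10,"ax":0,"ay":0,"az":0.2,"gripper":0},{"dx":-62,"dy":144,"dz":30,"ax":0,"ay":0,"az":0.3,"gripper":0},{"dx":-75,"dy":175,"dz":50,"ax":0,"ay":0,"az":0.351,"gripper":0},{"dx":-78,"dy":182,"dz":58,"ax":0,"ay":0,"az":0.351,"gripper":0},{"dx":-78,"dy":182,"dz":58,"ax":0,"ay":0,"az":0.351,"gripper":0},{"dx":-78,"dy":182,"dz":58,"ax":0,"ay":0,"az":0.351,"gripper":0}]'
python3 - <<'E'
from h import *
c=snap("wrist","w6.png",(220,100,420,320),2.6);np.save("w6.npy",c["T"])
E
```

```text
t: 28.55
position: [0.488, -0.3158, 0.2514]
tcp_rot: [1.0, 0.027, -0.001, -0.0]
wrist_force: [0.2, 0.1, 0.4]
width: 0.998
gripper_force: 0.0
```

View pics/w6.png

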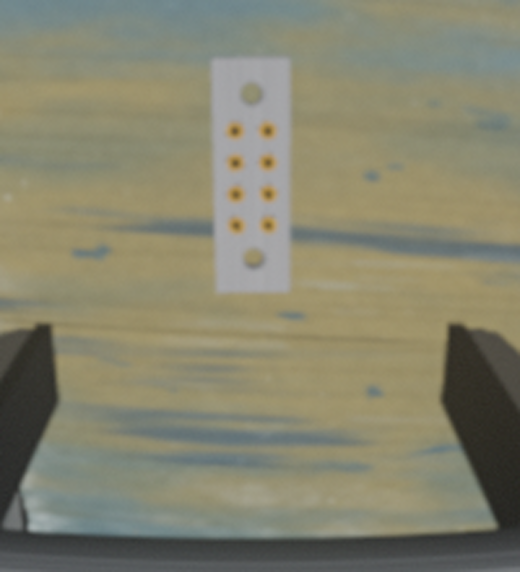

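The template has holes at (251,94) and (253.5,258), with eight orange bushes facing up.

```bash
python3 - <<'E'
from h import *
m,y=board("w6.npy",(220,100),2.6,[(251,94),(253.5,258)],[(211,58),(292,58),(291,292),(216,292)],.007)
go(m[0],m[1],.055,y)
E
```

```text
holes mid [ 0.4865 -0.3178  0.007 ] yaw 0.069 dist 0.0833 corners mid [ 0.4861 -0.318   0.007 ] L 0.1194 W 0.0391
 d [ -1.6   1.8 196.6] rot [ 0.     0.001 -0.016] q6 0.94
```

```bash
python3 -m crank '[{"dx":-1.5,"dy":2,"dz":50,"ax":0,"ay":0,"az":-0.014,"gripper":0},{"dx":-1.5,"dy":2,"dz":105,"ax":0,"ay":0,"az":-0.014,"gripper":0},{"dx":-1.5,"dy":2,"dz":155,"ax":0,"ay":0,"az":-0.014,"gripper":0},{"dx":-1.5,"dy":2,"dz":188,"ax":0,"ay":0,"az":-0.014,"gripper":0},{"dx":-1.5,"dy":2,"dz":196,"ax":0,"ay":0,"az":-0.014,"gripper":0},{"dx":-1.5,"dy":2,"dz":196,"ax":0,"ay":0,"az":-0.014,"gripper":0},{"dx":-1.5,"dy":2,"dz":196,"ax":0,"ay":0,"az":-0.014,"gripper":0}]'
python3 - <<'E'
from h import *
go(.4863,-.3178,.0235,.067)
E
```

```text
t: 29.48
position: [0.487, -0.3194, 0.0564]
tcp_rot: [0.999, 0.033, 0.0, 0.001]
wrist_force: [0.4, 0.2, 0.3]
width: 1.001
gripper_force: 0.0
 d [-0.6 -1.7 32.9] rot [ 0.001 -0.    -0.001] q6 0.92
```

```bash
python3 -m crank '[{"dx":-0.5,"dy":-1.2,"dz":15,"ax":0,"ay":0,"az":0,"gripper":0},{"dx":-0.5,"dy":-1.2,"dz":27,"ax":0,"ay":0,"az":0,"gripper":0},{"dx":-0.5,"dy":-1.2,"dz":32,"ax":0,"ay":0,"az":0,"gripper":0},{"dx":-0.5,"dy":-1.2,"dz":32,"ax":0,"ay":0,"az":0,"gripper":0},{"dx":-0.5,"dy":-1.2,"dz":32,"ax":0,"ay":0,"az":0,"gripper":0}]'
python3 -m crank '[{"dx":0,"dy":0,"dz":0,"ax":0,"ay":0,"az":0,"gripper":200},{"dx":0,"dy":0,"dz":0,"ax":0,"ay":0,"az":0,"gripper":200},{"dx":0,"dy":0,"dz":0,"ax":0,"ay":0,"az":0,"gripper":200},{"dx":0,"dy":0,"dz":0,"ax":0,"ay":0,"az":0,"gripper":200},{"dx":0,"dy":0,"dz":0,"ax":0,"ay":0,"az":0,"gripper":200},{"dx":0,"dy":0,"dz":0,"ax":0,"ay":0,"az":0,"gripper":200},{"dx":0,"dy":0,"dz":0,"ax":0,"ay":0,"az":0,"gripper":200}]'
```

```text
t: 30.1
position: [0.4848, -0.3175, 0.0224]
tcp_rot: [0.999, 0.033, -0.001, -0.0]
wrist_force: [-2.7, 1.2, 5.4]
width: 0.996
gripper_force: 2.5
t: 30.98
position: [0.4851, -0.3177, 0.0225]
tcp_rot: [0.999, 0.033, -0.001, -0.0]
wrist_force: [-0.1, 0.3, -0.7]
width: 0.408
gripper_force: 30.0
```

```bash
python3 -m crank '[{"dx":0,"dy":0,"dz":-20,"ax":0,"ay":0,"az":0,"gripper":200},{"dx":0,"dy":0,"dz":-60,"ax":0,"ay":0,"az":0,"gripper":200},{"dx":0,"dy":0,"dz":-115,"ax":0,"ay":0,"az":0,"gripper":200},{"dx":0,"dy":0,"dz":-170,"ax":0,"ay":0,"az":0,"gripper":200},{"dx":0,"dy":0,"dz":-228,"ax":0,"ay":0,"az":0,"gripper":200},{"dx":5,"dy":-20,"dz":-272,"ax":0,"ay":0,"az":-0.03,"gripper":200},{"dx":10,"dy":-60,"dz":-290,"ax":0,"ay":0,"az":-0.1,"gripper":200},{"dx":15,"dy":-110,"dz":-290,"ax":0,"ay":0,"az":-0.2,"gripper":200}]'
python3 - <<'E'
from h import *
go(.5035,.3578,.25,1.303)
E
```

```text
t: 31.98
position: [0.494, -0.2066, 0.3159]
tcp_rot: [0.991, 0.133, 0.001, 0.001]
wrist_force: [0.6, -0.1, -1.8]
width: 0.408
gripper_force: 30.0
 d [ 158.1 -542.    64.9] rot [ 3.000e-03 -1.000e-03 -1.036e+00] q6 0.91
```

```bash
python3 -m crank '[{"dx":16,"dy":-45,"dz":0,"ax":0,"ay":0,"az":-0.07,"gripper":200},{"dx":33,"dy":-98,"dz":0,"ax":0,"ay":0,"az":-0.16,"gripper":200},{"dx":49,"dy":-152,"dz":0,"ax":0,"ay":0,"az":-0.26,"gripper":200},{"dx":65,"dy":-206,"dz":0,"ax":0,"ay":0,"az":-0.36,"gripper":200},{"dx":81,"dy":-260,"dz":0,"ax":0,"ay":0,"az":-0.48,"gripper":200},{"dx":97,"dy":-314,"dz":0,"ax":0,"ay":0,"az":-0.6,"gripper":200},{"dx":113,"dy":-368,"dz":0,"ax":0,"ay":0,"az":-0.72,"gripper":200},{"dx":127,"dy":-418,"dz":0,"ax":0,"ay":0,"az":-0.84,"gripper":200}]'
python3 - <<'E'
from h import *
go(.5035,.3578,.2,1.303)
E
```

```text
t: 32.98
position: [0.5056, 0.2315, 0.314]
tcp_rot: [0.85, 0.527, -0.0, -0.0]
wrist_force: [1.3, 0.8, -0.9]
width: 0.411
gripper_force: 30.0
 d [112.2 -58.  114.1] rot [-0.001 -0.    -0.193] q6 0.89
```

```bash
python3 -m crank '[{"dx":35,"dy":-18,"dz":5,"ax":0,"ay":0,"az":-0.06,"gripper":200},{"dx":75,"dy":-39,"dz":20,"ax":0,"ay":0,"az":-0.13,"gripper":200},{"dx":104,"dy":-54,"dz":50,"ax":0,"ay":0,"az":-0.193,"gripper":200},{"dx":112,"dy":-58,"dz":95,"ax":0,"ay":0,"az":-0.193,"gripper":200},{"dx":112,"dy":-58,"dz":145,"ax":0,"ay":0,"az":-0.193,"gripper":200},{"dx":112,"dy":-58,"dz":185,"ax":0,"ay":0,"az":-0.193,"gripper":200},{"dx":112,"dy":-58,"dz":198,"ax":0,"ay":0,"az":-0.193,"gripper":200},{"dx":112,"dy":-58,"dz":198,"ax":0,"ay":0,"az":-0.193,"gripper":200}]'
python3 - <<'E'
from h import *
go(.5035,.3578,.109,1.303)
E
```

```text
t: 33.98
position: [0.5043, 0.3558, 0.1153]
tcp_rot: [0.796, 0.605, -0.001, -0.001]
wrist_force: [0.6, 0.9, -1.9]
width: 0.409
gripper_force: 30.0
 d [ 1.8 -1.3  6.3] rot [-0.002  0.001 -0.004] q6 0.88
```

```bash
python3 -m crank '[{"dx":1.6,"dy":-1.2,"dz":3,"ax":0,"ay":0,"az":-0.004,"gripper":200},{"dx":1.6,"dy":-1.2,"dz":6,"ax":0,"ay":0,"az":-0.004,"gripper":200},{"dx":1.6,"dy":-1.2,"dz":6,"ax":0,"ay":0,"az":-0.004,"gripper":200},{"dx":1.6,"dy":-1.2,"dz":6,"ax":0,"ay":0,"az":-0.004,"gripper":200}]'
python3 - <<'E'
from h import *
go(.5035,.3578,.109,1.303)
E
```

```text
t: 34.48
position: [0.5036, 0.3577, 0.109]
tcp_rot: [0.795, 0.606, -0.0, -0.001]
wrist_force: [0.3, 0.6, -2.0]
width: 0.404
gripper_force: 30.0
 d [ 0.  -0.2 -0. ] rot [-0.002  0.    -0.   ] q6 0.88
```

```bash
python3 -m crank '[{"dx":0,"dy":0,"dz":4,"ax":0,"ay":0,"az":0,"gripper":200},{"dx":0,"dy":0,"dz":9,"ax":0,"ay":0,"az":0,"gripper":200},{"dx":0,"dy":0,"dz":16,"ax":0,"ay":0,"az":0,"gripper":200},{"dx":0,"dy":0,"dz":24,"ax":0,"ay":0,"az":0,"gripper":200},{"dx":0,"dy":0,"dz":30,"ax":0,"ay":0,"az":0,"gripper":200},{"dx":0,"dy":0,"dz":31,"ax":0,"ay":0,"az":0,"gripper":200}]'
python3 -m crank '[{"dx":0,"dy":0,"dz":1,"ax":0,"ay":0,"az":0,"gripper":200},{"dx":0,"dy":0,"dz":2,"ax":0,"ay":0,"az":0,"gripper":200},{"dx":0,"dy":0,"dz":2,"ax":0,"ay":0,"az":0,"gripper":200}]'
```

```text
t: 35.22
position: [0.5031, 0.3574, 0.0769]
tcp_rot: [0.795, 0.606, -0.001, -0.001]
wrist_force: [0.2, 0.3, -1.8]
width: 0.406
gripper_force: 30.0
t: 35.6
position: [0.5035, 0.3577, 0.0758]
tcp_rot: [0.795, 0.606, -0.001, -0.001]
wrist_force: [-0.6, -0.8, -1.4]
width: 0.407
gripper_force: 30.0
```

```bash
python3 -m crank '[{"dx":0,"dy":0,"dz":1,"ax":0,"ay":0,"az":0,"gripper":200},{"dx":0,"dy":0,"dz":2,"ax":0,"ay":0,"az":0,"gripper":200},{"dx":0,"dy":0,"dz":3,"ax":0,"ay":0,"az":0,"gripper":200},{"dx":0,"dy":0,"dz":3,"ax":0,"ay":0,"az":0,"gripper":200}]'
```

```text
t: 36.1
position: [0.5034, 0.3576, 0.0725]
tcp_rot: [0.795, 0.606, -0.001, -0.001]
wrist_force: [0.7, 0.8, -1.4]
width: 0.405
gripper_force: 30.0
```

```bash
python3 -m crank '[{"dx":0,"dy":0,"dz":1,"ax":0,"ay":0,"az":0,"gripper":200},{"dx":0,"dy":0,"dz":2,"ax":0,"ay":0,"az":0,"gripper":200},{"dx":0,"dy":0,"dz":2,"ax":0,"ay":0,"az":0,"gripper":200}]'
```

```text
t: 36.48
position: [0.5034, 0.3576, 0.0706]
tcp_rot: [0.795, 0.606, -0.001, -0.001]
wrist_force: [-0.4, -0.2, -1.9]
width: 0.405
gripper_force: 30.0
```

```bash
python3 -m crank '[{"dx":0,"dy":0,"dz":1,"ax":0,"ay":0,"az":0,"gripper":200},{"dx":0,"dy":0,"dz":1,"ax":0,"ay":0,"az":0,"gripper":60},{"dx":0,"dy":0,"dz":1,"ax":0,"ay":0,"az":0,"gripper":60},{"dx":0,"dy":0,"dz":1,"ax":0,"ay":0,"az":0,"gripper":0},{"dx":0,"dy":0,"dz":-15,"ax":0,"ay":0,"az":0,"gripper":0},{"dx":0,"dy":0,"dz":-60,"ax":0,"ay":0,"az":0,"gripper":0},{"dx":-40,"dy":0,"dz":-100,"ax":0,"ay":0,"az":0,"gripper":0},{"dx":-80,"dy":0,"dz":-140,"ax":0,"ay":0,"az":0,"gripper":0}]'
python3 - <<'E'
from h import *
c=snap("wrist","w7.png",(220,60,420,310),2.4)
go(.4724,.2446,.094,1.303)
E
```

```text
t: 37.48
position: [0.4823, 0.2799, 0.2129]
tcp_rot: [0.795, 0.607, -0.0, -0.0]
wrist_force: [1.0, -0.4, -0.2]
width: 0.997
gripper_force: 0.0
 d [-34.1  -1.5 123.6] rot [ 0.002 -0.002 -0.   ] q6 0.79
```

View pics/w7.png

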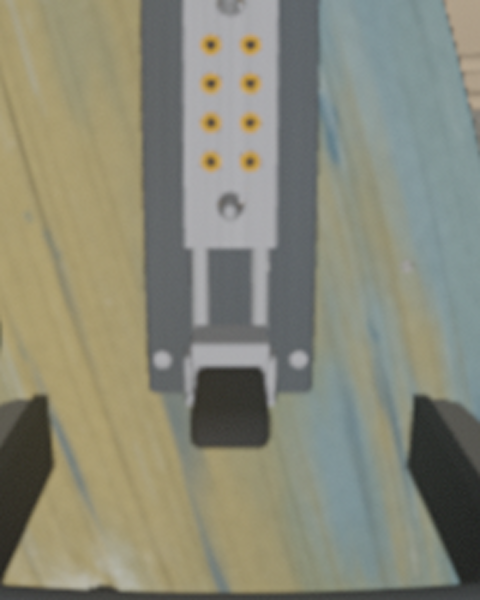

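The template is flat on the pins with its bushes up. Now the jaw.

```bash
python3 -m crank '[{"dx":-20,"dy":-1,"dz":5,"ax":0,"ay":0,"az":0,"gripper":0},{"dx":-34,"dy":-1.5,"dz":30,"ax":0,"ay":0,"az":0,"gripper":0},{"dx":-34,"dy":-1.5,"dz":70,"ax":0,"ay":0,"az":0,"gripper":0},{"dx":-34,"dy":-1.5,"dz":105,"ax":0,"ay":0,"az":0,"gripper":0},{"dx":-34,"dy":-1.5,"dz":122,"ax":0,"ay":0,"az":0,"gripper":0},{"dx":-34,"dy":-1.5,"dz":122,"ax":0,"ay":0,"az":0,"gripper":0},{"dx":-34,"dy":-1.5,"dz":122,"ax":0,"ay":0,"az":0,"gripper":200},{"dx":-34,"dy":-1.5,"dz":122,"ax":0,"ay":0,"az":0,"gripper":200}]'
python3 -m crank '[{"dx":0,"dy":0,"dz":0,"ax":0,"ay":0,"az":0,"gripper":200},{"dx":0,"dy":0,"dz":0,"ax":0,"ay":0,"az":0,"gripper":200},{"dx":0,"dy":0,"dz":0,"ax":0,"ay":0,"az":0,"gripper":200},{"dx":0,"dy":0,"dz":0,"ax":0,"ay":0,"az":0,"gripper":200},{"dx":0,"dy":0,"dz":0,"ax":0,"ay":0,"az":0,"gripper":200},{"dx":0,"dy":0,"dz":0,"ax":0,"ay":0,"az":0,"gripper":200},{"dx":0,"dy":0,"dz":0,"ax":0,"ay":0,"az":0,"gripper":200}]'
```

```text
t: 38.52
position: [0.4726, 0.2485, 0.0899]
tcp_rot: [0.795, 0.606, 0.0, -0.0]
wrist_force: [-0.4, -0.3, 0.9]
width: 0.801
gripper_force: 0.0
t: 39.4
position: [0.4732, 0.248, 0.0887]
tcp_rot: [0.795, 0.606, 0.0, 0.0]
wrist_force: [5.8, -2.4, -3.9]
width: 0.321
gripper_force: 30.0
```

```bash
python3 -m crank '[{"dx":5,"dy":0,"dz":0,"ax":0,"ay":0,"az":0,"gripper":200},{"dx":11,"dy":0,"dz":0,"ax":0,"ay":0,"az":0,"gripper":200},{"dx":17,"dy":0,"dz":0,"ax":0,"ay":0,"az":0,"gripper":200},{"dx":23,"dy":0,"dz":0,"ax":0,"ay":0,"az":0,"gripper":200},{"dx":29,"dy":0,"dz":0,"ax":0,"ay":0,"az":0,"gripper":200},{"dx":34,"dy":0,"dz":0,"ax":0,"ay":0,"az":0,"gripper":200},{"dx":36,"dy":0,"dz":0,"ax":0,"ay":0,"az":0,"gripper":200},{"dx":36,"dy":0,"dz":0,"ax":0,"ay":0,"az":0,"gripper":200}]'
```

```text
t: 40.4
position: [0.4826, 0.2827, 0.0887]
tcp_rot: [0.795, 0.607, 0.0, 0.0]
wrist_force: [6.0, -3.1, -2.1]
width: 0.323
gripper_force: 30.0
```

```bash
python3 -m crank '[{"dx":1,"dy":0,"dz":0,"ax":0,"ay":0,"az":0,"gripper":200},{"dx":2,"dy":0,"dz":0,"ax":0,"ay":0,"az":0,"gripper":200},{"dx":3,"dy":0,"dz":0,"ax":0,"ay":0,"az":0,"gripper":200},{"dx":3,"dy":0,"dz":0,"ax":0,"ay":0,"az":0,"gripper":200}]'
python3 -m crank '[{"dx":1,"dy":0,"dz":0,"ax":0,"ay":0,"az":0,"gripper":200},{"dx":2,"dy":0,"dz":0,"ax":0,"ay":0,"az":0,"gripper":200},{"dx":2,"dy":0,"dz":0,"ax":0,"ay":0,"az":0,"gripper":200}]'
```

```text
t: 40.9
position: [0.4833, 0.2853, 0.0887]
tcp_rot: [0.795, 0.606, -0.0, 0.0]
wrist_force: [5.0, -3.8, -1.8]
width: 0.326
gripper_force: 30.0
t: 41.28
position: [0.4838, 0.287, 0.0887]
tcp_rot: [0.795, 0.606, -0.0, 0.0]
wrist_force: [5.4, -5.7, -1.5]
width: 0.322
gripper_force: 30.0
```

```bash
python3 -m crank '[{"dx":0.7,"dy":0,"dz":0,"ax":0,"ay":0,"az":0,"gripper":200},{"dx":1.5,"dy":0,"dz":0,"ax":0,"ay":0,"az":0,"gripper":200},{"dx":1.5,"dy":0,"dz":0,"ax":0,"ay":0,"az":0,"gripper":200}]'
```

```text
t: 41.65
position: [0.4841, 0.2882, 0.0887]
tcp_rot: [0.795, 0.607, -0.0, 0.0]
wrist_force: [5.8, -5.9, -0.2]
width: 0.326
gripper_force: 30.0
```

```bash
python3 -m crank '[{"dx":0.6,"dy":0,"dz":0,"ax":0,"ay":0,"az":0,"gripper":200},{"dx":1.2,"dy":0,"dz":0,"ax":0,"ay":0,"az":0,"gripper":200},{"dx":1.2,"dy":0,"dz":0,"ax":0,"ay":0,"az":0,"gripper":200}]'
```

```text
t: 42.02
position: [0.4842, 0.2886, 0.0887]
tcp_rot: [0.795, 0.607, -0.001, 0.001]
wrist_force: [4.7, -10.1, 2.5]
width: 0.326
gripper_force: 30.0
```

```bash
python3 -m crank '[{"dx":0.6,"dy":0,"dz":0,"ax":0,"ay":0,"az":0,"gripper":200},{"dx":1.2,"dy":0,"dz":0,"ax":0,"ay":0,"az":0,"gripper":200},{"dx":1.2,"dy":0,"dz":0,"ax":0,"ay":0,"az":0,"gripper":200}]'
```

```text
t: 42.4
position: [0.4842, 0.2887, 0.0887]
tcp_rot: [0.795, 0.607, -0.002, 0.001]
wrist_force: [4.3, -16.1, 4.6]
width: 0.325
gripper_force: 30.0
```

It bears: about 14 N and no further motion. I'll ease off without pulling the jaw back, then let go and rise.

```bash
python3 -m crank '[{"dx":-1.2,"dy":0,"dz":0,"ax":0,"ay":0,"az":0,"gripper":200},{"dx":-1.2,"dy":0,"dz":0,"ax":0,"ay":0,"az":0,"gripper":0},{"dx":-1.2,"dy":0,"dz":0,"ax":0,"ay":0,"az":0,"gripper":0},{"dx":-1.2,"dy":0,"dz":0,"ax":0,"ay":0,"az":0,"gripper":0},{"dx":-1.2,"dy":0,"dz":0,"ax":0,"ay":0,"az":0,"gripper":0},{"dx":-1.2,"dy":0,"dz":-30,"ax":0,"ay":0,"az":0,"gripper":0},{"dx":-1.2,"dy":0,"dz":-85,"ax":0,"ay":0,"az":0,"gripper":0},{"dx":-20,"dy":0,"dz":-140,"ax":0,"ay":0,"az":0,"gripper":0}]'
python3 - <<'E'
from h import *
snap("wrist","w8.png",(200,30,420,310),2.1)
E
```

```text
t: 43.4
position: [0.4786, 0.2726, 0.2301]
tcp_rot: [0.795, 0.607, -0.001, -0.001]
wrist_force: [0.6, 0.6, 0.0]
width: 0.998
gripper_force: 0.0
```

View pics/w8.png

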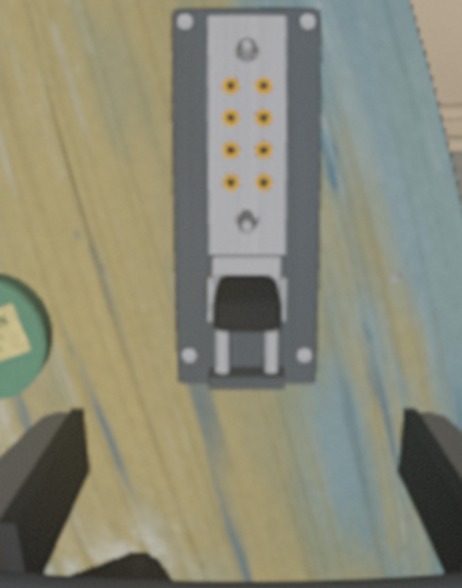

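The jaw face meets the pack end at (247,255). The template is square and flat over both pins, and the robot is clear.

```bash
python3 -c "
from rig import ctrl
print(ctrl.close_job())"
```

```text
the job is handed in; nothing more can be done
None
```

The pack is made up and handed in: both boards present and then the template, bushes up, went over the pins; the jaw was pushed up until it bore on the pack (about 14 N) and released, and the tape and tin were not touched.

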